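# Cross-tighten the strainer cover

## Robot

A 6-joint arm with a two-finger parallel gripper is mounted at the origin on the work surface. World frame = base frame: x ahead of the robot, y to its left, z up, the work surface at z = 0. Lengths are in m, angles in rad, forces in N, time in s.
With the tool pointing down it reaches from about 0.325 to 0.85 m from the base axis. Payload 15.5 kg.
Tool frame: the origin (TCP) lies midway between the tips of the shut fingers; the grasp point (between the pads) lies 19 mm behind it; z points along the fingers, y is the direction in which the jaws open and shut (so a half turn about z gives the same grasp; the last joint's range is limited). The gripper opens to 91 mm and grips with 3 to 60 N. Pads are 32 mm wide; open, the fingers measure 118 mm over their backs; the gripper's body (76 mm by 178 mm) begins 60 mm behind the grasp point.
Start: joints at [-1.379, 0.494, 1.345, -0, 1.302, -0.096], TCP at [0.177, -0.599, 0.214] pointing down, gripper open.
Joint ranges: [-2.91, 2.91], [-0.82, 2.16], [0.22, 2.67], [-1.22, 4.37], [0.12, 2.79], [-3.08, 3.08]. Speed limits (rad/s): [1.89, 1.89, 2.57, 3.01, 3.01, 3.01].

## Interface

Orientations are given as a unit quaternion [w, x, y, z].
In Python, from workcell import ctrl gives the robot as it stands.
- The arm moves only by the tool send_rows, never from a script. Its argument "rows" is a list of rows, each an object with "fingers": the closure, from 0 (fully open) to 1 (shut); "delta_pos": the shift along the world's x, y, z in mm, a list of three; "turn": the turn, a rotation vector about the world's x, y, z in rad, a list of three. A call has 1 to 8 rows; each row shifts and turns the pose as measured when the row begins; what a row does not reach is not made up. A row lasts 1/8 s, in which the tool goes at most 62.5 mm and 10.7 degrees, less where a joint would pass 70% of its speed; a pose out of reach is approached as far as the arm can. A call with a gripper value outside its range is refused whole. The fingers move at their own pace and stop on an object; the grip force is fixed at half the most. Time passes only in rows, so rows that do not move let the fingers close. It gives the time, the measured TCP pose, the force and the opening at its end, in the units of the state.
- ctrl.get_state(): the state, without advancing time (a new reading comes with each control period).
- ctrl.read_camera(name): name is "scene" or "side" or "wrist"; returns a dict with "img" (480x640x3 uint8, red, green, blue), "z_map" (480x640 float32, m along the optical axis (not along the pixel's ray), 0 where there is no reading), "fov_y" (degrees; the focal length in pixels is half the picture's height over the tangent of half this angle, whatever the lens; pixels are square), "cx", "cy" (the principal point, pixels), "R" (3x3) and "t" (3): a world point X has camera coordinates R X + t. Camera axes: x right, y down, z forward; pixel columns grow to the right and rows downward; lengths in m; the calibration is good to about 2 mm. A picture is of the moment at which its call begins.
- ctrl.close_job(): hands the job in, once; it reports no verdict.
The state is a dict: "time_s": time; "joint_pos": joint angles; "qd": joint speeds; "joint_efforts": joint torques, N m; "position": TCP position; "ee_rot": TCP orientation; "contact_force": force on the tool from outside, world axes, zero at the start; "torque": the same for the moment, N m; "opening": finger opening in m.
Only numpy, scipy, OpenCV 4.12 (cv2) and the standard library are available. Lean on these libraries where they do the work, as an engineer would, in place of code of your own. Each camera call takes 0.05 s, during which the arm holds its last target. There are 200 camera calls.

## Task

Take the T-handled key from its cup and tighten the four nuts on the blue strainer cover clockwise in cross order, going to the opposite nut before its neighbours, in two passes: first every nut to about its yellow mark, then every nut gently home to its red mark where it comes up hard, without over-tightening or leaning hard on the cover, which rests on a soft gasket. Each stud may stand several millimetres off its place along its slot, so feel for the nut; turn the nuts only with the key, then stand the key upright back in its cup, let go, and leave everything else alone.

Things in the scene. Friction and masses are not known exactly. Their poses are not given: they have to be found in the camera images.
- pot: Grey cast strainer pot fixed to the bench under a round blue cover 165 mm across; origin at the centre of its underside, z up. Short pipe stubs stick out along its +x and -x to 112 mm from the axis, 36 mm up. Four upright studs with square nuts stand on the cover: a, b, c and d on the +x, +y, -x and -y side of this frame.
- cover (a point): Centre of the cover's flat top face, 96 mm above the pot's origin, same axes. The studs stand nominally 60 mm from here, in radial slots: each is firmly stuck up to 5.5 mm nearer to or farther from the centre than that (not reported), with no sideways error. Heights above this face: washer (30 mm across) to 3 mm, nut (24 mm square, 16 mm high) to 19 mm, round stud end (16 mm across) to 22 mm.
- squash (a joint): How far the blue cover is pressed down (m) on its springy rubber gasket: 0 at rest, about 1 mm for every 12 N of push; more than 3.5 mm harms the gasket. It springs back.
- nut_a (a joint): Turn of nut a (+x side), rad, growing clockwise seen from above (tightening). At 0 its flats lie square to the pot's axes and the white stripe on its top points outward from the cover centre. Yellow mark 0.65; red mark 1.3 = home, where it comes up hard. Starts at 0 to 0.25. Turns against a steady 0.15 N m; beyond 1.3 that rises by about 5 N m per rad; past 1.40 is over-tight. Stays where it is left.
- nut_b (a joint): Turn of nut b (+y side), rad, growing clockwise seen from above (tightening). At 0 its flats lie square to the pot's axes and the white stripe on its top points outward from the cover centre. Yellow mark 0.65; red mark 1.3 = home, where it comes up hard. Starts at 0 to 0.25. Turns against a steady 0.15 N m; beyond 1.3 that rises by about 5 N m per rad; past 1.40 is over-tight. Stays where it is left.
- nut_c (a joint): Turn of nut c (-x side), rad, growing clockwise seen from above (tightening). At 0 its flats lie square to the pot's axes and the white stripe on its top points outward from the cover centre. Yellow mark 0.65; red mark 1.3 = home, where it comes up hard. Starts at 0 to 0.25. Turns against a steady 0.15 N m; beyond 1.3 that rises by about 5 N m per rad; past 1.40 is over-tight. Stays where it is left.
- nut_d (a joint): Turn of nut d (-y side), rad, growing clockwise seen from above (tightening). At 0 its flats lie square to the pot's axes and the white stripe on its top points outward from the cover centre. Yellow mark 0.65; red mark 1.3 = home, where it comes up hard. Starts at 0 to 0.25. Turns against a steady 0.15 N m; beyond 1.3 that rises by about 5 N m per rad; past 1.40 is over-tight. Stays where it is left.
- key: T-handled box key (socket wrench), about 350 g, 128 mm tall, upright in its cup, socket down. Origin: centre of the socket's mouth (lower end), z up the stem. Square socket, flats parallel to the handle, 39 mm outside, opening 29 mm square and 28 mm deep, square-edged at the mouth. It has 2.5 mm of room on each side of a nut: about 0.24 rad of play each way before it bites.
- handle (a point): Middle of the key's orange cross handle, 117 mm above the key's origin: a bar 90 mm long along the key's x, 16 mm wide along its y, 22 mm high, on a round stem 15 mm across.
- cup: Black round tool cup fixed to the bench, origin at the centre of its underside; floor 4 mm above the bench, rim 22 mm above the bench, 68 mm inside. The key starts here, standing on its floor.
- spare_nut: Bystander: loose square steel nut, 24 mm square, 16 mm high, lying on the bench.
- pencil: Bystander: red flat pencil, 130 x 12 x 8 mm, on the bench.
- can: Bystander: yellow can, 52 mm across, 150 mm tall.
- gasket: Bystander: black rubber ring, 140 mm across, 5 mm thick.
- mug: Bystander: white mug, 80 mm across, 90 mm tall.
- mallet: Bystander: hammer with wooden handle, 260 mm long, lying.
- coupling: Bystander: grey plastic pipe coupling, 60 mm across, 60 mm tall, standing.
Not all that is in view belongs to the job. Of the things that look like the key, take the one that is farthest to the robot's right at the start. Of the things that look like the cup, the larger one is meant.

How it is judged:
On the way, in this order (a step that is already met when the one before it is completed fails the run):
1. first pass: all four nuts turned to about the yellow mark (0.4 to 0.95 rad) (value of joint nut_a between 0.4 and 0.95 rad and value of joint nut_b between 0.4 and 0.95 rad and value of joint nut_c between 0.4 and 0.95 rad and value of joint nut_d between 0.4 and 0.95 rad), for 0.1 s.
2. second pass: all four nuts home (above 1.26 rad) (value of joint each of nut_a, nut_b, nut_c, nut_d above 1.26 rad), for 0.1 s.
At the end, for the whole second after the job is handed in: All four nuts are home (each joint above 1.26 rad), and the key stands upright (within 0.12 rad) on the floor of its cup, inside its rim (within 18 mm of the centre, mouth within 10 mm of the cup's underside), released and at rest (all of step 2 and horizontal distance between key and cup below 0.018 m and z of key in the frame of cup below 0.01 m and angle between key's own z axis and vertical below 0.12 rad and linear speed of key below 0.02 m/s and contact force between the fingers and key below 0.1 N); the robot touches nothing.
It fails at once if a nut over-tightened (turned beyond 1.40 rad) (value of joint any of nut_a, nut_b, nut_c, nut_d above 1.4 rad).
It fails at once if out of order: two neighbouring nuts past 0.4 rad (first pass) or past 1.05 rad (second pass) while the other two are not, or a nut past 0.95 rad while another is still below 0.4 rad (((value of joint each of nut_a, nut_b above 0.4 rad and value of joint each of nut_c, nut_d below 0.4 rad) or (value of joint each of nut_b, nut_c above 0.4 rad and value of joint each of nut_d, nut_a below 0.4 rad) or (value of joint each of nut_c, nut_d above 0.4 rad and value of joint each of nut_a, nut_b below 0.4 rad) or (value of joint each of nut_d, nut_a above 0.4 rad and value of joint each of nut_b, nut_c below 0.4 rad)) or ((value of joint each of nut_a, nut_b above 1.05 rad and value of joint each of nut_c, nut_d below 1.05 rad) or (value of joint each of nut_b, nut_c above 1.05 rad and value of joint each of nut_d, nut_a below 1.05 rad) or (value of joint each of nut_c, nut_d above 1.05 rad and value of joint each of nut_a, nut_b below 1.05 rad) or (value of joint each of nut_d, nut_a above 1.05 rad and value of joint each of nut_b, nut_c below 1.05 rad)) or (value of joint any of nut_a, nut_b, nut_c, nut_d above 0.95 rad and value of joint any of nut_a, nut_b, nut_c, nut_d below 0.4 rad)).
It fails at once if the key leaned on so hard that the cover sinks more than 3.5 mm (about 42 N), or the fingers or arm touch the pot, cover or nuts (value of joint squash above 0.0035 m or contact force between any of the fingers, the arm and pot above 2 N).
It fails at once if the key tipped over (more than 0.6 rad) (angle between key's own z axis and vertical above 0.6 rad).
It fails at once if a bystander moved more than 20 mm (distance of any of spare_nut, pencil, can, gasket, mug, mallet, coupling from where it was at the start of the episode above 0.02 m).
It also fails if it takes over 72 s, if anything falls off the work surface, if the arm or the gripper's body presses on something with over 40 N, if the wrist force passes 120 N, or if a joint passes its speed limit or range.

## Working session

There is one attempt and no reset: what is moved stays moved. The work goes in short steps, Python scripts to look and compute and a tool call to move; the robot and the scene stay as the last step left them, time stands still between calls to the robot, and variables do not carry over. Pictures are saved under pics/ and viewed, about 8 in all and at most 12, crops included, and the job is handed in when it is done.

Besides the shell and the picture viewer there is one more tool, called as name(argument=value, ...) on one line, values as JSON. send_rows: Moves the arm, as the interface text tells. Its arguments: {"type":"object","properties":{"rows":{"type":"array"}},"required":["rows"]}

```bash
mkdir -p pics; cat > h.py <<'E'
import numpy as np, cv2
from workcell import ctrl
def cam(n):
    c=ctrl.read_camera(n); c['f']=240/np.tan(np.radians(c['fov_y'])/2); return c
def cloud(c):
    v,u=np.mgrid[0:480,0:640]; z=c['z_map']
    P=np.stack([(u-c['cx'])/c['f']*z,(v-c['cy'])/c['f']*z,z],-1)
    W=(P-c['t'])@c['R']; W[z==0]=np.nan; return W
def save(img,n): cv2.imwrite('pics/'+n,img[:,:,::-1])
def st():
    s=ctrl.get_state(); return s
E
python3 - <<'E'
from h import *
a=cam('scene');b=cam('side')
np.savez('s0.npz',**{k+n:v for n,c in(('a',a),('b',b)) for k,v in c.items()})
save(a['img'],'sc.png');save(b['img'],'si.png')
print(st())
for c in(a,b):print(c['f'],-c['R'].T@c['t'])
E
```

```text
{'time_s': 0.1, 'joint_pos': array([-1.37847460e+00,  4.94141598e-01,  1.34608383e+00, -3.72055246e-05,
        1.30251481e+00, -9.55196056e-02]), 'qd': array([ 0.00228563, -0.00172882, -0.00035049,  0.00016352, -0.0025824 ,
       -0.0002473 ]), 'joint_efforts': array([ 3.01773660e-03, -8.80239773e+01, -3.82546020e+01,  7.10541196e-02,
        4.83542634e-02, -1.58093775e-05]), 'position': array([ 0.17733713, -0.59893917,  0.21338015]), 'ee_rot': array([-5.72251899e-04,  9.89660413e-01,  1.43429207e-01, -4.56747458e-05]), 'contact_force': array([ 0.35249128, -0.1628843 , -0.20692399]), 'torque': array([ 0.01959851,  0.06713158, -0.0031057 ]), 'opening': 0.09149154129794747}
469.9558872964321 [ 0.9963873  -0.63372429  0.73638196]
525.7968532712566 [0.42865136 0.89482467 1.18980416]
```

View pics/sc.png

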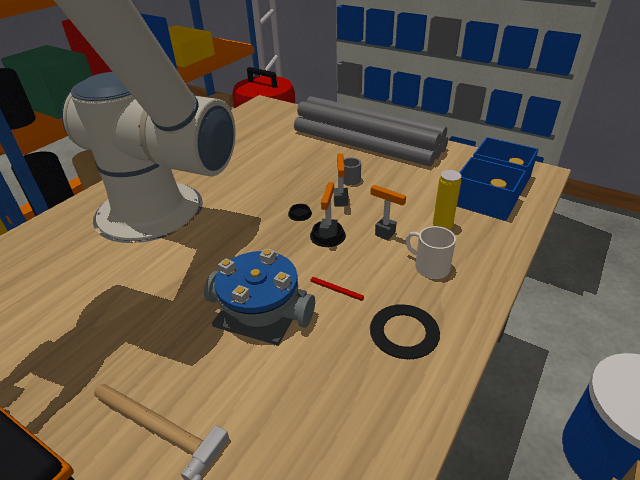

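View pics/si.png

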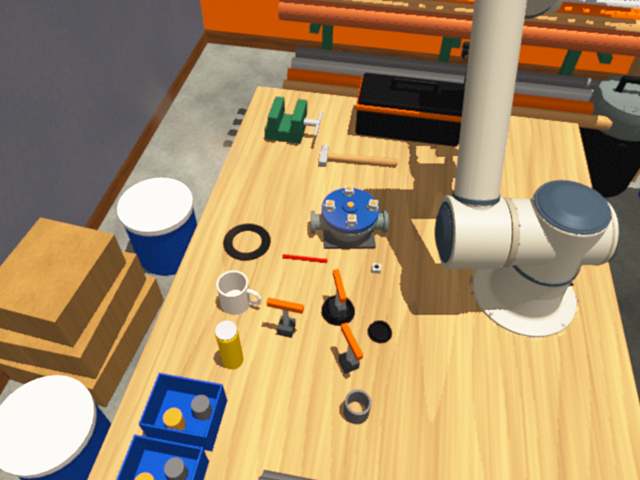

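The pot is at scene (257,285) and side (350,215). Three key-like things are in the scene view: (328,210) standing in the larger cup, (341,180), and (388,212). The small cup is at (300,212). Next I'll measure them and enlarge the crop.

```bash
cat > m.py <<'E'
from h import *
d=np.load('s0.npz')
for n in 'ab':
    c={k:d[k+n] for k in('img','z_map','f','cx','cy','R','t')}
    W=cloud(c);hsv=cv2.cvtColor(c['img'],cv2.COLOR_RGB2HSV);H,S,V=cv2.split(hsv)
    ok=np.isfinite(W[...,0])&(W[...,0]>.1)&(W[...,0]<1)&(abs(W[...,1])<.8)
    m=ok&(H>4)&(H<17)&(S>190)&(V>120)&(W[...,2]>.08)&(W[...,2]<.15)
    k,L,s,_=cv2.connectedComponentsWithStats(m.astype(np.uint8))
    for i in range(1,k):
        if s[i,4]>60:
            P=W[L==i];zt=np.percentile(P[:,2],95);T=P[P[:,2]>zt-.006]
            (x,y),(w,h),an=cv2.minAreaRect((T[:,:2]*1000).astype(np.float32))
            bx=cv2.boxPoints(((x,y),(w,h),an)); e=max((bx[1]-bx[0],bx[2]-bx[1]),key=np.linalg.norm)
            print(n,'orange',s[i],'top',zt.round(4),'c',x,y,'size',w,h,'dir',np.degrees(np.arctan2(e[1],e[0]))%180)
    m=ok&(H>100)&(H<125)&(S>120)&(W[...,2]>.09)&(W[...,2]<.1)&(W[...,1]<.2)
    P=W[m];P=P[np.linalg.norm(P[:,:2]-np.median(P[:,:2],0),axis=1)<.1]
    (x,y),r=cv2.minEnclosingCircle((P[:,:2]*1000).astype(np.float32));print(n,'cover',x,y,r,'z',np.median(P[:,2]))
    c0=np.array([x,y])/1000
    D=W[...,:2]-c0;rr=np.linalg.norm(D,axis=-1)
    m=ok&(rr>.035)&(rr<.085)&(W[...,2]>.109)&(W[...,2]<.125)
    k,L,s,_=cv2.connectedComponentsWithStats(m.astype(np.uint8))
    for i in range(1,k):
        if s[i,4]>20:
            P=D[L==i]; q=P.mean(0); print(n,'nut',s[i],q.round(4),np.linalg.norm(q).round(4),np.degrees(np.arctan2(q[1],q[0])).round(1))
    # stubs
    m=ok&(rr>.087)&(rr<.13)&(W[...,2]>.045)&(W[...,2]<.09)
    P=D[m];an=np.degrees(np.arctan2(P[:,1],P[:,0]));print(n,'stub',len(P),np.percentile(an,[2,25,50,75,98]).round(1))
    # dark cup rim
    m=ok&(V<60)&(W[...,2]>.017)&(W[...,2]<.026)
    k,L,s,_=cv2.connectedComponentsWithStats(m.astype(np.uint8))
    for i in range(1,k):
        if s[i,4]>25:
            P=W[L==i];(x,y),r=cv2.minEnclosingCircle((P[:,:2]*1000).astype(np.float32));print(n,'rim',s[i],x,y,r)
ia=d['imga'][140:260,270:430];ib=d['imgb'][255:385,250:410]
save(cv2.resize(np.vstack([ia,ib]),None,fx=2.4,fy=2.4,interpolation=cv2.INTER_CUBIC),'crop.png')
E
python3 m.py
```

```text
a orange [337 154   7  17 101] top 0.1294 c 439.5443420410156 295.9296875 size 15.047178268432617 91.84674072265625 dir 123.42033
a orange [321 182  13  21 131] top 0.133 c 489.3447265625 152.73255920410156 size 16.151811599731445 88.19901275634766 dir 112.18593
a orange [371 185  35  14 132] top 0.1287 c 609.208740234375 231.31773376464844 size 18.831024169921875 87.27041625976562 dir 176.38072
a orange [  0 407  70  73 309] top 0.1297 c 461.5501403808594 -572.2503051757812 size 22.42650604248047 168.4361572265625 dir 172.45435
a cover 501.9155578613281 -137.76162719726562 82.48490905761719 z 0.09511096235485834
a nut [259 248  16  12 115] [-0.0106  0.0534] 0.0544 101.2
a nut [218 258  16  13 123] [-0.0621 -0.0143] 0.0637 -167.1
a nut [273 272  17  13 134] [0.0577 0.0105] 0.0587 10.3
a nut [232 285  17  14 145] [ 0.0131 -0.0592] 0.0606 -77.5
a stub 488 [-173.8 -157.3    0.4    9.3   23.1]
a rim [299 127 148  38 336] 341.3270568847656 651.681396484375 249.14474487304688
a rim [344 174  17   7  46] 416.95745849609375 400.53057861328125 24.726032257080078
a rim [334 197  14   5  39] 44
[... 1009 characters left out ...]
679
b nut [345 185   8   8  57] [ 0.0128 -0.0586] 0.06 -77.7
b nut [368 199  10   9  63] [-0.0622 -0.013 ] 0.0636 -168.2
b nut [325 200   9   9  57] [0.0572 0.012 ] 0.0584 11.9
b nut [347 214   9   8  65] [-0.0091  0.0533] 0.054 99.7
b stub 256 [-179.  -169.6    5.6   19.   178.6]
b rim [356 129  66  10 138] 422.57257080078125 -579.2281494140625 113.05174255371094
b rim [422 138  23   4  48] 267.8651123046875 -572.4780883789062 37.180458068847656
b rim [323 297  23  24  91] 493.36993408203125 158.87411499023438 36.77638626098633
b rim [343 300  10  20  46] 466.77581787109375 158.3684844970703 29.90118408203125
b rim [278 330  14   5  28] 608.1856689453125 253.5693817138672 17.237850189208984
```

View pics/crop.png

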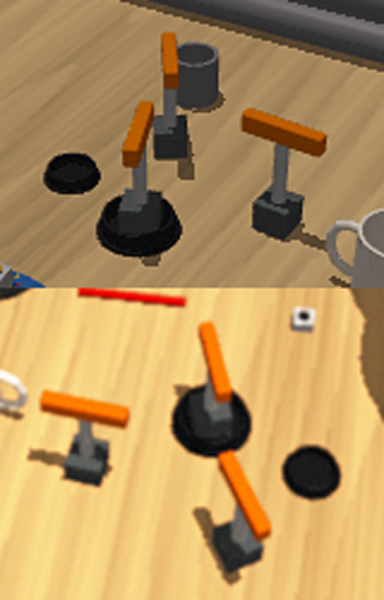

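The key meant is at scene (328,210). It has the lowest y of the three (0.155 against 0.23 and 0.30), and it stands in the larger cup, whose rim is about 37 mm in radius. The crop confirms both. The pot is near (0.502, -0.135) with a yaw of about 11.6°. I'll go above it and look with the wrist camera.

send_rows(rows=[{"fingers": 0,"delta_pos": [30,46,30],"turn": [0,0,0.18]},{"fingers": 0,"delta_pos": [42,60,30],"turn": [0,0,0.18]},{"fingers": 0,"delta_pos": [42,60,30],"turn": [0,0,0.18]},{"fingers": 0,"delta_pos": [42,60,20],"turn": [0,0,0.18]},{"fingers": 0,"delta_pos": [42,60,20],"turn": [0,0,0.18]},{"fingers": 0,"delta_pos": [42,60,20],"turn": [0,0,0.18]},{"fingers": 0,"delta_pos": [42,60,20],"turn": [0,0,0.18]},{"fingers": 0,"delta_pos": [42,60,0],"turn": [0,0,0.18]}])

```text
time_s: 1.1
position: [0.447, -0.2061, 0.3569]
ee_rot: [-0.001, 0.635, 0.773, -0.002]
contact_force: [0.4, -1.0, 0.3]
opening: 0.091
```

send_rows(rows=[{"fingers": 0,"delta_pos": [25,35,0],"turn": [0,0,0]},{"fingers": 0,"delta_pos": [25,35,0],"turn": [0,0,0]},{"fingers": 0,"delta_pos": [0,0,0],"turn": [0,0,0]}])

```text
time_s: 1.48
position: [0.4996, -0.1298, 0.3565]
ee_rot: [-0.002, 0.631, 0.776, -0.001]
contact_force: [-1.3, -1.1, 1.2]
opening: 0.0915
```

```bash
cat >> h.py <<'E'
def wrist(n):
    c=cam('wrist');s=st();np.savez(n+'.npz',pos=s['position'],q=s['ee_rot'],**c);save(c['img'],n+'.png');return c,s
E
python3 - <<'E'
from h import *
c,s=wrist('w1');print(s['position'],s['ee_rot'],-c['R'].T@c['t'],c['f'],c['R'])
W=cloud(c)
print('z centre',W[240,320])
E
```

```text
[ 0.49892627 -0.13088313  0.35650373] [-0.00173673  0.63163565  0.77526167 -0.00165432] [ 0.48305416 -0.05227423  0.52590594] 352.85027748644546 [[ 0.97914013  0.20314306 -0.00418451]
 [ 0.19614878 -0.93965387  0.28031457]
 [ 0.05301197 -0.27528803 -0.95989907]]
z centre [ 0.50995062 -0.17425904  0.09480117]
```

View pics/w1.png

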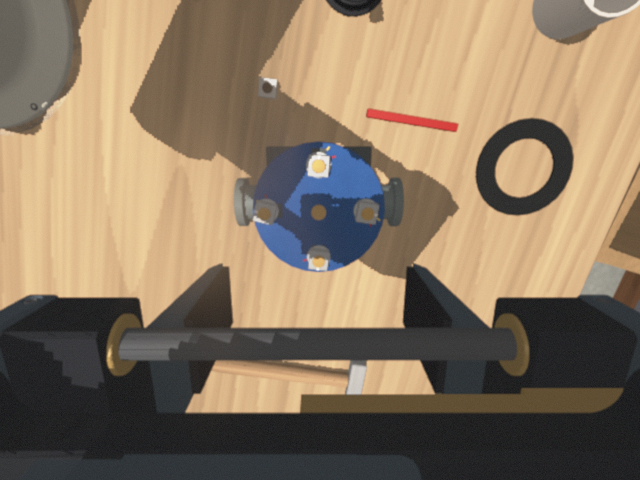

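The wrist view shows the cover, with its centre bolt at (319,212) and studs at (318,165), (265,212), (367,212) and (318,260). I'll locate the studs and the cup key more precisely.

```bash
cat > nuts.py <<'E'
from h import *
import sys
def nuts(n):
    d=np.load(n+'.npz');c={k:d[k] for k in d};W=cloud(c);img=c['img']
    H,S,V=cv2.split(cv2.cvtColor(img,cv2.COLOR_RGB2HSV))
    cc=np.array([.502,-.135])
    def onplane(u,v,z):
        r=np.stack([(u-c['cx'])/c['f'],(v-c['cy'])/c['f'],np.ones_like(u)],-1)@c['R'];o=-c['R'].T@c['t'];return o+r*((z-o[2])/r[...,2])[...,None]
    v,u=np.mgrid[0:480,0:640].astype(float)
    m=(H>100)&(H<125)&(S>120)&(np.abs(W[...,2]-.096)<.004)&(np.hypot(W[...,0]-cc[0],W[...,1]-cc[1])<.1)
    hull=cv2.convexHull(np.argwhere(m)[:,::-1].astype(np.float32))[:,0].astype(float)
    P=onplane(hull[:,0],hull[:,1],.096)[:,:2];(x,y),r=cv2.minEnclosingCircle((P*1000).astype(np.float32));print('cover',x,y,r,'z',np.median(W[m][:,2]))
    m=(W[...,2]>.1115)&(W[...,2]<.124)&(np.hypot(W[...,0]-cc[0],W[...,1]-cc[1])<.085)
    k,L,s,_=cv2.connectedComponentsWithStats(m.astype(np.uint8));C=[]
    for i in range(1,k):
        if s[i,4]>40:
            q=L==i;w=onplane(u[q],v[q],.116)[:,:2]*1000
            (a,b),wh,an=cv2.minAreaRect(w.astype(np.float32));print('nut',s[i],np.median(W[q][:,2]).round(4),w.mean(0).round(1),'rect',round(a,1),round(b,1),np.round(wh,1),round(an,1))
            C.append(w.mean(0))
    return np.array(C)
C=nuts(sys.argv[1])
E
python3 nuts.py w1
```

```text
cover 500.07135009765625 -135.5139617919922 80.57840728759766 z 0.09454228876441316
nut [308 154  22  23 442] 0.1141 [488.7 -81.8] rect 488.7 -81.9 [23.8 23.8] 8.0
nut [253 202  24  23 396] 0.114 [ 437.3 -148.7] rect 437.3 -148.8 [23.6 23.8] 87.5
nut [356 202  24  22 402] 0.1141 [ 556.5 -123.8] rect 556.5 -123.8 [23.7 23.9] 3.3
nut [308 250  22  21 358] 0.114 [ 512.1 -193.6] rect 512.1 -193.6 [23.9 24.2] 4.3
```

send_rows(rows=[{"fingers": 0,"delta_pos": [0,50,-10],"turn": [0,0,0.1]},{"fingers": 0,"delta_pos": [0,60,-20],"turn": [0,0,0.09]},{"fingers": 0,"delta_pos": [0,55,-20],"turn": [0,0,0]},{"fingers": 0,"delta_pos": [-10,35,-20],"turn": [0,0,0]},{"fingers": 0,"delta_pos": [0,25,0],"turn": [0,0,0]},{"fingers": 0,"delta_pos": [0,0,0],"turn": [0,0,0]}])

```text
time_s: 2.28
position: [0.4864, 0.0944, 0.2837]
ee_rot: [-0.001, 0.556, 0.831, -0.003]
contact_force: [0.4, -1.0, -0.4]
opening: 0.0911
```

```bash
cat > key.py <<'E'
from h import *
import sys
c,s=wrist(sys.argv[1]);W=cloud(c);H,S,V=cv2.split(cv2.cvtColor(c['img'],cv2.COLOR_RGB2HSV))
print(s['position'],s['ee_rot'])
m=(H>4)&(H<17)&(S>170)&(W[...,2]>.1)&(W[...,2]<.15)
k,L,t,_=cv2.connectedComponentsWithStats(m.astype(np.uint8))
for i in range(1,k):
    if t[i,4]>60:
        P=W[L==i];z=np.percentile(P[:,2],70);T=P[P[:,2]>z-.004]
        (x,y),wh,an=cv2.minAreaRect((T[:,:2]*1000).astype(np.float32));print('handle',t[i],z,x,y,wh,an)
m=(V<70)&(abs(W[...,2]-.022)<.004)&(np.hypot(W[...,0]-.49,W[...,1]-.155)<.06)
P=(W[m][:,:2]*1000).astype(np.float32)
if len(P)>20:
    print('rim',cv2.minEnclosingCircle(P),len(P))
E
python3 key.py w2
```

```text
[0.48631005 0.09353534 0.28359101] [-0.00149097  0.55589349  0.83124581 -0.00325629]
handle [355   0  23  38 194] 0.12468828968998606 454.57147216796875 270.52996826171875 (14.146977424621582, 25.23605728149414) 33.22528076171875
handle [453 108  90  56 539] 0.12521408690280966 605.8063354492188 226.2564697265625 (12.530229568481445, 88.12348937988281) 80.54027557373047
handle [337 118  21  98 482] 0.13055687477585526 488.8664245605469 152.1021728515625 (16.11363410949707, 86.12237548828125) 21.28219985961914
rim ((486.6811218261719, 151.34292602539062), 38.74752426147461) 490
```

View pics/w2.png

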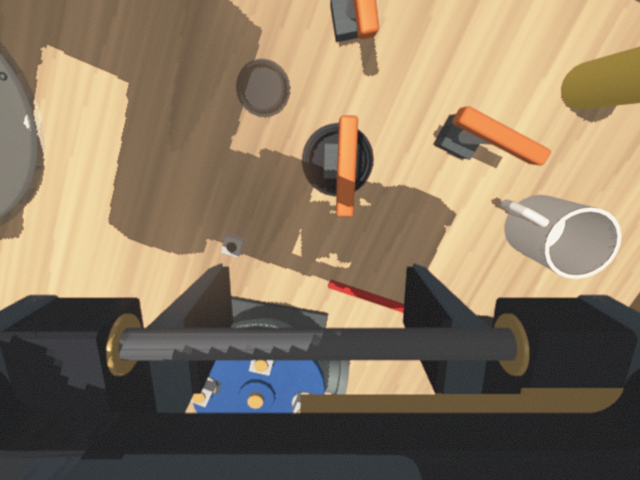

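The wrist view shows the key in the large cup at (345,165). The handle measures (489,152) at 111°, with the cup centre at about (487,151). Now I'll grasp.

send_rows(rows=[{"fingers": 0,"delta_pos": [1,30,0],"turn": [0,0,-0.02]},{"fingers": 0,"delta_pos": [1,28,-20],"turn": [0,0,0]},{"fingers": 0,"delta_pos": [0,0,-40],"turn": [0,0,0]},{"fingers": 0,"delta_pos": [0,0,-40],"turn": [0,0,0]},{"fingers": 0,"delta_pos": [0,0,-35],"turn": [0,0,0]},{"fingers": 0,"delta_pos": [0,0,-20],"turn": [0,0,0]}])

```text
time_s: 3.08
position: [0.4917, 0.1442, 0.127]
ee_rot: [0.002, 0.568, 0.823, -0.002]
contact_force: [0.5, -0.3, -0.1]
opening: 0.0915
```

send_rows(rows=[{"fingers": 0,"delta_pos": [-2.5,8,-13],"turn": [-0.003,0.003,0.008]},{"fingers": 0,"delta_pos": [0,0,-9],"turn": [0,0,0]},{"fingers": 0,"delta_pos": [0,0,0],"turn": [0,0,0]}])

```text
time_s: 3.45
position: [0.4895, 0.1503, 0.1037]
ee_rot: [0.001, 0.566, 0.825, -0.004]
contact_force: [0.0, -0.4, 0.2]
opening: 0.0912
```

```bash
python3 -c "
from h import *
s=st();print(s['position'],s['ee_rot'],s['contact_force'],s['torque'])"
```

```text
[0.48951334 0.15031261 0.10373552] [ 0.00092671  0.56571082  0.82459129 -0.00442871] [ 0.04243653 -0.42455477  0.15370764] [ 0.00993215 -0.13384812  0.02011442]
```

send_rows(rows=[{"fingers": 0,"delta_pos": [-0.5,2,0],"turn": [0.008,-0.0035,0]},{"fingers": 0.5,"delta_pos": [0,0,0],"turn": [0,0,0]},{"fingers": 1,"delta_pos": [0,0,0],"turn": [0,0,0]},{"fingers": 1,"delta_pos": [0,0,0],"turn": [0,0,0]},{"fingers": 1,"delta_pos": [0,0,0],"turn": [0,0,0]},{"fingers": 1,"delta_pos": [0,0,0],"turn": [0,0,0]}])

```text
time_s: 4.2
position: [0.4902, 0.1525, 0.1057]
ee_rot: [0.001, 0.566, 0.825, 0.001]
contact_force: [-0.3, -0.6, 0.6]
opening: 0.0442
```

```bash
python3 -c "
from h import *
s=st();print(s['position'],s['ee_rot'],s['contact_force'],s['torque'])"
```

```text
[0.49017633 0.15253512 0.10565761] [0.00127891 0.56563562 0.8246532  0.00134545] [-0.33967701 -0.59717348  0.59280018] [ 0.01061777 -0.09286863 -0.04394751]
```

send_rows(rows=[{"fingers": 1,"delta_pos": [0,0,-1],"turn": [0,0,0]},{"fingers": 1,"delta_pos": [0,0,0],"turn": [0,0,0]},{"fingers": 1,"delta_pos": [0,0,0],"turn": [0,0,0]},{"fingers": 1,"delta_pos": [0,0,0],"turn": [0,0,0]}])

```text
time_s: 4.7
position: [0.4902, 0.1526, 0.1045]
ee_rot: [0.001, 0.566, 0.825, 0.001]
contact_force: [0.6, 0.0, -0.2]
opening: 0.0161
```

```bash
python3 -c "
from h import *
s=st();print(s['position'],s['ee_rot'],s['contact_force'],s['torque'],s['opening'])"
```

```text
[0.49015418 0.15257693 0.10448148] [0.00121691 0.56561421 0.82466807 0.00129055] [ 0.55084234  0.03922203 -0.16264817] [ 0.0387712  -0.16160527 -0.01487571] 0.01609847168844459
```

send_rows(rows=[{"fingers": 1,"delta_pos": [0,0,20],"turn": [0,0,0]},{"fingers": 1,"delta_pos": [0,0,40],"turn": [0,0,0]},{"fingers": 1,"delta_pos": [0,0,50],"turn": [0,0,0]},{"fingers": 1,"delta_pos": [0,-10,50],"turn": [0,0,0]},{"fingers": 1,"delta_pos": [0,-30,20],"turn": [0,0,-0.05]},{"fingers": 1,"delta_pos": [10,-50,0],"turn": [0,0,-0.15]},{"fingers": 1,"delta_pos": [10,-50,0],"turn": [0,0,-0.1]},{"fingers": 1,"delta_pos": [10,-50,0],"turn": [0,0,0]}])

```text
time_s: 5.7
position: [0.5172, -0.0404, 0.2894]
ee_rot: [-0.0, 0.684, 0.729, 0.0]
contact_force: [0.6, 0.7, -3.2]
opening: 0.0159
```

```bash
python3 key.py w3; python3 nuts.py w3
```

```text
[ 0.51844999 -0.04580941  0.28922836] [ 9.29442370e-04  6.84470240e-01  7.29039985e-01 -5.71095418e-04]
rim ((503.07794189453125, 146.24281311035156), 31.983272552490234) 210
cover 499.58935546875 -130.21755981445312 79.17788696289062 z 0.09452460635605636
nut [276 247  14  22 262] 0.1142 [483.4 -80.6] rect 483.2 -81.6 [13.3 22.8] 3.7
```

View pics/w3.png

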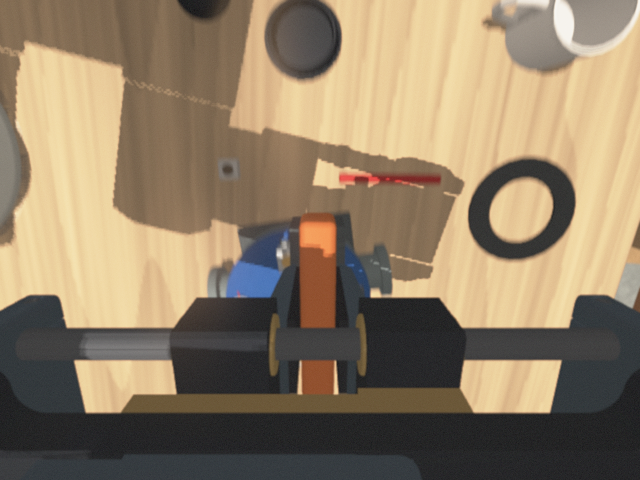

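```bash
cat > bar.py <<'E'
from h import *
import sys
from scipy.spatial.transform import Rotation as Ro
d=np.load(sys.argv[1]+'.npz');c={k:d[k] for k in d};W=cloud(c);H,S,V=cv2.split(cv2.cvtColor(c['img'],cv2.COLOR_RGB2HSV))
p=c['pos'];R=Ro.from_quat(np.r_[c['q'][1:],c['q'][0]]).as_matrix()
m=(H>3)&(H<17)&(S>150);m[:190]=0;m[395:]=0;m[:,:290]=0;m[:,350:]=0
L=(W[m]-p)@R*1000
top=L[L[:,2]<np.percentile(L[:,2],50)+3]
print('z',np.percentile(L[:,2],[2,20,50,80]).round(1),'x range',top[:,0].min(),top[:,0].max())
for x0 in range(5,50,8):
    t=top[(abs(top[:,0]-x0)<4)]
    if len(t)>4: print(x0,len(t),'y',t[:,1].min().round(1),t[:,1].max().round(1),t[:,1].mean().round(2),'z',np.median(t[:,2]).round(1))
E
python3 bar.py w3
```

```text
Traceback (most recent call last):
  File "bar.py", line 9, in <module>
    print('z',np.percentile(L[:,2],[2,20,50,80]).round(1),'x range',top[:,0].min(),top[:,0].max())
                                                                    ~~~~~~~~~~~~^^
ValueError: zero-size array to reduction operation minimum which has no identity
```

```bash
cat > bar.py <<'E'
from h import *
import sys
from scipy.spatial.transform import Rotation as Ro
d=np.load(sys.argv[1]+'.npz');c={k:d[k] for k in d};H,S,V=cv2.split(cv2.cvtColor(c['img'],cv2.COLOR_RGB2HSV))
p=c['pos'];R=Ro.from_quat(np.r_[c['q'][1:],c['q'][0]]).as_matrix()
m=(H>3)&(H<17)&(S>120);m[:190]=0;m[395:]=0;m[:,:290]=0;m[:,350:]=0
o=R.T@(-c['R'].T@c['t']-p)
for r in range(208,330,8):
    u=np.where(m[r])[0]
    if len(u)<5: continue
    uu=np.array([u.min()-.5,u.max()+.5]);ray=np.stack([(uu-c['cx'])/c['f'],(r-c['cy'])/c['f']*np.ones(2),np.ones(2)],-1)@c['R']@R
    P=(o+ray*((-.0275-o[2])/ray[:,2])[:,None])*1000
    print(r,uu,V[r,u].mean().round(),'x',P[0,0].round(1),'y',P[:,1].round(1),'mid',P[:,1].mean().round(2),'depth',c['z_map'][r,319].round(3))
E
python3 bar.py w3
```

```text
216 [301.5 333.5] 135.0 x 53.7 y [-8.6  4.6] mid -2.01 depth 0.156
224 [298.5 335.5] 220.0 x 50.3 y [-9.9  5.4] mid -2.21 depth 0.149
232 [298.5 336.5] 234.0 x 46.9 y [-9.9  5.9] mid -2.0 depth 0.148
240 [298.5 336.5] 233.0 x 43.4 y [-10.   6.] mid -2.0 depth 0.0
248 [298.5 336.5] 183.0 x 39.9 y [-10.   6.] mid -1.99 depth 0.151
256 [299.5 335.5] 157.0 x 36.3 y [-9.6  5.7] mid -1.99 depth 0.151
264 [299.5 335.5] 144.0 x 32.7 y [-9.7  5.7] mid -1.98 depth 0.152
272 [298.5 335.5] 142.0 x 29.1 y [-10.2   5.8] mid -2.19 depth 0.154
280 [298.5 335.5] 141.0 x 25.4 y [-10.2   5.8] mid -2.19 depth 0.155
288 [299.5 335.5] 142.0 x 21.6 y [-9.8  5.9] mid -1.97 depth 0.155
296 [299.5 335.5] 142.0 x 17.8 y [-9.9  6. ] mid -1.96 depth 0.156
304 [299.5 335.5] 141.0 x 13.9 y [-9.9  6. ] mid -1.96 depth 0.157
312 [299.5 335.5] 140.0 x 10.0 y [-10.    6.1] mid -1.95 depth 0.159
320 [299.5 335.5] 140.0 x 6.0 y [-10.    6.1] mid -1.95 depth 0.16
```

```bash
cat >> bar.py <<'E'
W=cloud(c);L=((W-p)@R*1000)
for r in range(212,330,4):
    a=L[r,303:333];print(r,np.nanmedian(a,0).round(1),end=';')
print('\ncam',o*1000)
E
python3 bar.py w3|tail -9
```

```text
272 [298.5 335.5] 142.0 x 29.1 y [-10.2   5.8] mid -2.19 depth 0.154
280 [298.5 335.5] 141.0 x 25.4 y [-10.2   5.8] mid -2.19 depth 0.155
288 [299.5 335.5] 142.0 x 21.6 y [-9.8  5.9] mid -1.97 depth 0.155
296 [299.5 335.5] 142.0 x 17.8 y [-9.9  6. ] mid -1.96 depth 0.156
304 [299.5 335.5] 141.0 x 13.9 y [-9.9  6. ] mid -1.96 depth 0.157
312 [299.5 335.5] 140.0 x 10.0 y [-10.    6.1] mid -1.95 depth 0.159
320 [299.5 335.5] 140.0 x 6.0 y [-10.    6.1] mid -1.95 depth 0.16
212 [ -9.3  -1.9 290.2];216 [ 51.2  -2.  -15.9];220 [ 51.   -2.  -23.3];224 [ 49.8  -2.  -25.3];228 [ 48.3  -2.  -26.4];232 [ 46.5  -2.  -26.2];236 [ 44.8  -2.  -26.3];240 [ 43.1  -2.2 -26.3];244 [ 41.3  -2.  -26.3];248 [ 39.5  -2.  -26.3];252 [ 37.7  -2.  -26.4];256 [ 35.9  -2.  -26.3];260 [ 34.1  -2.  -26.2];264 [ 32.3  -2.  -26.2];268 [ 30.4  -2.  -26. ];272 [ 28.6  -1.8 -26.3];276 [ 26.7  -2.  -26.2];280 [ 24.9  -2.  -26.3];284 [ 23.   -2.  -26.3];288 [ 21.   -2.  -26.1];292 [ 19.  -2. -26.];296 [ 17.2  -2.  -26.2];300 [ 15.2  -2.  -26.1];304 [ 13.2  -2.  -26.1];308 [ 11.3  -1.7 -26.2];312 [  9.3  -1.9 -26.1];316 [  7.3  -1.9 -26.2];320 [  5.3  -1.9 -26.2];324 [  3.3  -1.9 -26.1];328 [ 38.4  -2.  -90.4];
cam [  84.2972449    -2.07845968 -169.70577903]
```

The key is held square and level: the top of the bar is flat and its yaw matches the tool. On to nut a.

send_rows(rows=[{"fingers": 1,"delta_pos": [20,-40,0],"turn": [0,0,0]},{"fingers": 1,"delta_pos": [18,-38,-20],"turn": [0,0,0]},{"fingers": 1,"delta_pos": [0,0,-20],"turn": [0,0,0]},{"fingers": 1,"delta_pos": [0,0,0],"turn": [0,0,0]}])

```text
time_s: 6.25
position: [0.5564, -0.1283, 0.2472]
ee_rot: [-0.0, 0.686, 0.728, -0.001]
contact_force: [0.1, -0.2, -3.4]
opening: 0.0159
```

```bash
cat > s.py <<'E'
from h import *
s=st();q=s['ee_rot'];x,y,z,w=q[1],q[2],q[3],q[0]
zt=np.array([2*(x*z+w*y),2*(y*z-w*x)])
print(round(s['time_s'],2),(s['position']*1000).round(1),'yaw',round(np.degrees(2*np.arctan2(y,x)),2),'fix',zt[1].round(4)*-1,zt[0].round(4),'F',s['contact_force'].round(1),'T',s['torque'].round(3),s['opening'].round(4))
E
python3 s.py
```

```text
Traceback (most recent call last):
  File "s.py", line 4, in <module>
    print(round(s['time_s'],2),(s['position']*1000).round(1),'yaw',round(np.degrees(2*np.arctan2(y,x)),2),'fix',zt[1].round(4)*-1,zt[0].round(4),'F',s['contact_force'].round(1),'T',s['torque'].round(3),s['opening'].round(4))
                                                                                                                                                                                                          ^^^^^^^^^^^^^^^^^^
AttributeError: 'float' object has no attribute 'round'
```

send_rows(rows=[{"fingers": 1,"delta_pos": [0.6,3.1,-12],"turn": [0,0,0]},{"fingers": 1,"delta_pos": [0,0,-8],"turn": [0,0,0]},{"fingers": 1,"delta_pos": [0,0,0],"turn": [0,0,0]}])

```text
time_s: 6.62
position: [0.5572, -0.1239, 0.2272]
ee_rot: [0.0, 0.685, 0.728, -0.001]
contact_force: [1.1, 0.6, -3.1]
opening: 0.0159
```

```bash
sed -i "s/s\['opening'\].round(4)/round(s['opening'],4)/" s.py; python3 s.py
```

```text
6.62 [ 557.2 -123.9  227.2] yaw 93.52 fix 0.0017 -0.0005 F [ 1.1  0.6 -3.1] T [ 0.012 -0.117 -0.059] 0.0159
```

send_rows(rows=[{"fingers": 1,"delta_pos": [0,-1.2,-6],"turn": [0,0,0]},{"fingers": 1,"delta_pos": [0,0,-5],"turn": [0,0,0]},{"fingers": 1,"delta_pos": [0,0,-4],"turn": [0,0,0]}])

```text
time_s: 7.0
position: [0.5576, -0.1251, 0.2122]
ee_rot: [0.001, 0.685, 0.729, -0.0]
contact_force: [-0.0, -0.3, -3.1]
opening: 0.016
```

```bash
python3 s.py
```

```text
7.0 [ 557.6 -125.1  212.2] yaw 93.55 fix 0.0022 0.0011 F [-0.  -0.3 -3.1] T [-0.042 -0.138 -0.046] 0.016
```

Clear over nut a with no contact. Lower further, then turn clockwise.

send_rows(rows=[{"fingers": 1,"delta_pos": [0,0,-4],"turn": [0,0,0]},{"fingers": 1,"delta_pos": [0,0,-2.5],"turn": [0,0,-0.1]},{"fingers": 1,"delta_pos": [0,0,0],"turn": [0,0,-0.15]},{"fingers": 1,"delta_pos": [0,0,0],"turn": [0,0,-0.15]},{"fingers": 1,"delta_pos": [0,0,0],"turn": [0,0,-0.15]}])

```text
time_s: 7.62
position: [0.5579, -0.1247, 0.2046]
ee_rot: [0.001, 0.861, 0.509, -0.0]
contact_force: [-0.3, 1.1, -0.8]
opening: 0.0158
```

```bash
python3 s.py
```

```text
7.62 [ 557.9 -124.7  204.6] yaw 61.13 fix 0.0014 0.0003 F [-0.3  1.1 -0.8] T [ 0.223 -0.014  0.135] 0.0158
```

send_rows(rows=[{"fingers": 1,"delta_pos": [0,0,0],"turn": [0,0,-0.17]},{"fingers": 1,"delta_pos": [0,0,0],"turn": [0,0,-0.01]}])

```text
time_s: 7.88
position: [0.5579, -0.1246, 0.2045]
ee_rot: [0.001, 0.904, 0.427, -0.0]
contact_force: [-0.2, -0.6, -0.8]
opening: 0.0159
```

```bash
python3 s.py
```

```text
7.88 [ 557.9 -124.6  204.5] yaw 50.52 fix 0.0014 0.0001 F [-0.2 -0.6 -0.8] T [0.036 0.094 0.049] 0.0159
```

send_rows(rows=[{"fingers": 1,"delta_pos": [0,0,0],"turn": [0,0,0.17]},{"fingers": 1,"delta_pos": [0,0,15],"turn": [0,0,0.06]},{"fingers": 1,"delta_pos": [0,0,20],"turn": [0,0,0]},{"fingers": 1,"delta_pos": [-35,-7,0],"turn": [0,0,0.13]},{"fingers": 1,"delta_pos": [-50,-11,0],"turn": [0,0,0.13]},{"fingers": 1,"delta_pos": [-35,-8,0],"turn": [0,0,0.13]},{"fingers": 1,"delta_pos": [0,0,0],"turn": [0,0,0]}])

```text
time_s: 8.75
position: [0.4347, -0.1511, 0.2395]
ee_rot: [0.001, 0.713, 0.701, -0.0]
contact_force: [0.6, 0.0, -2.7]
opening: 0.0159
```

```bash
python3 s.py
```

```text
8.75 [ 434.7 -151.1  239.5] yaw 89.02 fix 0.0019 0.0013 F [ 0.6  0.  -2.7] T [-0.083 -0.108 -0.044] 0.0159
```

send_rows(rows=[{"fingers": 1,"delta_pos": [2.4,0.9,-8],"turn": [0,0,-0.03]},{"fingers": 1,"delta_pos": [0,0,-7],"turn": [0,0,0]},{"fingers": 1,"delta_pos": [0,0,-6],"turn": [0,0,0]},{"fingers": 1,"delta_pos": [0,0,-5],"turn": [0,0,0]}])

```text
time_s: 9.25
position: [0.4393, -0.1501, 0.2115]
ee_rot: [0.002, 0.723, 0.691, 0.0]
contact_force: [0.4, -0.4, -3.9]
opening: 0.0157
```

```bash
python3 s.py
```

```text
9.25 [ 439.3 -150.1  211.5] yaw 87.35 fix 0.0021 0.0023 F [ 0.4 -0.4 -3.9] T [-0.037 -0.055  0.018] 0.0157
```

send_rows(rows=[{"fingers": 1,"delta_pos": [-1.5,0,-3],"turn": [0,0,0]},{"fingers": 1,"delta_pos": [0,0,-3],"turn": [0,0,-0.1]},{"fingers": 1,"delta_pos": [0,0,0],"turn": [0,0,-0.15]},{"fingers": 1,"delta_pos": [0,0,0],"turn": [0,0,-0.15]},{"fingers": 1,"delta_pos": [0,0,0],"turn": [0,0,-0.15]},{"fingers": 1,"delta_pos": [0,0,0],"turn": [0,0,-0.06]}])

```text
time_s: 10.0
position: [0.4376, -0.1497, 0.2042]
ee_rot: [0.001, 0.901, 0.433, -0.0]
contact_force: [-0.2, -0.3, -2.1]
opening: 0.0159
```

```bash
python3 s.py
```

```text
10.0 [ 437.6 -149.7  204.2] yaw 51.36 fix 0.0018 0.0 F [-0.2 -0.3 -2.1] T [0.106 0.01  0.227] 0.0159
```

send_rows(rows=[{"fingers": 1,"delta_pos": [0,0,0],"turn": [0,0,0.17]},{"fingers": 1,"delta_pos": [0,0,15],"turn": [0,0,0.06]},{"fingers": 1,"delta_pos": [0,0,20],"turn": [0,0,0]},{"fingers": 1,"delta_pos": [15,20,0],"turn": [0,0,0.18]},{"fingers": 1,"delta_pos": [20,26,0],"turn": [0,0,0.18]},{"fingers": 1,"delta_pos": [15,19,0],"turn": [0,0,0.18]},{"fingers": 1,"delta_pos": [0,0,0],"turn": [0,0,0]},{"fingers": 1,"delta_pos": [0,0,0],"turn": [0,0,0]}])

```text
time_s: 11.0
position: [0.4884, -0.0832, 0.2399]
ee_rot: [0.001, 0.665, 0.747, -0.0]
contact_force: [0.3, -0.3, -3.4]
opening: 0.0159
```

```bash
python3 s.py
```

```text
11.0 [488.4 -83.2 239.9] yaw 96.59 fix 0.0022 0.0017 F [ 0.3 -0.3 -3.4] T [-0.04  -0.053 -0.029] 0.0159
```

send_rows(rows=[{"fingers": 1,"delta_pos": [0.3,0.2,-8],"turn": [0,0,0.024]},{"fingers": 1,"delta_pos": [0,0,-8],"turn": [0,0,0]},{"fingers": 1,"delta_pos": [0,0,-6],"turn": [0,0,0]},{"fingers": 1,"delta_pos": [0,0,-5],"turn": [0,0,0]}])

```text
time_s: 11.5
position: [0.4877, -0.0844, 0.2109]
ee_rot: [0.001, 0.658, 0.753, -0.0]
contact_force: [0.5, 0.8, -3.1]
opening: 0.016
```

```bash
python3 s.py
```

```text
11.5 [487.7 -84.4 210.9] yaw 97.75 fix 0.0023 0.0012 F [ 0.5  0.8 -3.1] T [ 0.013 -0.157 -0.01 ] 0.016
```

send_rows(rows=[{"fingers": 1,"delta_pos": [0.8,1,-3],"turn": [0,0,-0.05]},{"fingers": 1,"delta_pos": [0,0,-3],"turn": [0,0,-0.14]},{"fingers": 1,"delta_pos": [0,0,0],"turn": [0,0,-0.15]},{"fingers": 1,"delta_pos": [0,0,0],"turn": [0,0,-0.15]},{"fingers": 1,"delta_pos": [0,0,0],"turn": [0,0,-0.15]},{"fingers": 1,"delta_pos": [0,0,0],"turn": [0,0,-0.15]}])

```text
time_s: 12.25
position: [0.489, -0.0826, 0.2035]
ee_rot: [0.001, 0.903, 0.431, 0.0]
contact_force: [-0.4, 0.7, 0.9]
opening: 0.016
```

```bash
python3 s.py
```

```text
12.25 [489.  -82.6 203.5] yaw 51.02 fix 0.0009 0.0009 F [-0.4  0.7  0.9] T [0.297 0.195 0.165] 0.016
```

send_rows(rows=[{"fingers": 1,"delta_pos": [0,0,0],"turn": [0,0,0.17]},{"fingers": 1,"delta_pos": [0,0,15],"turn": [0,0,0.06]},{"fingers": 1,"delta_pos": [0,0,21],"turn": [0,0,0]},{"fingers": 1,"delta_pos": [7,-33,0],"turn": [0,0,0.18]},{"fingers": 1,"delta_pos": [9,-46,0],"turn": [0,0,0.17]},{"fingers": 1,"delta_pos": [7,-32,0],"turn": [0,0,0.17]},{"fingers": 1,"delta_pos": [0,0,0],"turn": [0,0,0]},{"fingers": 1,"delta_pos": [0,0,0],"turn": [0,0,0]}])

```text
time_s: 13.25
position: [0.512, -0.1965, 0.2389]
ee_rot: [0.0, 0.677, 0.736, -0.0]
contact_force: [0.3, 1.4, -3.1]
opening: 0.0159
```

```bash
python3 s.py
```

```text
13.25 [ 512.  -196.5  238.9] yaw 94.77 fix 0.0005 0.0004 F [ 0.3  1.4 -3.1] T [-0.014 -0.108 -0.004] 0.0159
```

send_rows(rows=[{"fingers": 1,"delta_pos": [0.3,1.2,-8],"turn": [0,0,-0.008]},{"fingers": 1,"delta_pos": [0,0,-8],"turn": [0,0,0]},{"fingers": 1,"delta_pos": [0,0,-6],"turn": [0,0,0]},{"fingers": 1,"delta_pos": [0,0,-5],"turn": [0,0,0]}])

```text
time_s: 13.75
position: [0.512, -0.1932, 0.2101]
ee_rot: [0.0, 0.681, 0.733, -0.0]
contact_force: [0.2, -2.1, -1.6]
opening: 0.0156
```

```bash
python3 s.py
```

```text
13.75 [ 512.  -193.2  210.1] yaw 94.23 fix 0.0007 0.0002 F [ 0.2 -2.1 -1.6] T [-0.674 -0.144  0.003] 0.0156
```

send_rows(rows=[{"fingers": 1,"delta_pos": [0.2,-2,0],"turn": [0,0,0]},{"fingers": 1,"delta_pos": [0,0,-3],"turn": [0,0,-0.1]},{"fingers": 1,"delta_pos": [0,0,-2],"turn": [0,0,-0.15]},{"fingers": 1,"delta_pos": [0,0,0],"turn": [0,0,-0.15]},{"fingers": 1,"delta_pos": [0,0,0],"turn": [0,0,-0.15]},{"fingers": 1,"delta_pos": [0,0,0],"turn": [0,0,-0.15]}])

```text
time_s: 14.5
position: [0.5126, -0.1956, 0.2051]
ee_rot: [0.0, 0.895, 0.446, 0.0]
contact_force: [-0.7, 0.2, -3.3]
opening: 0.0156
```

```bash
python3 s.py
```

```text
14.5 [ 512.6 -195.6  205.1] yaw 52.92 fix 0.0006 0.0003 F [-0.7  0.2 -3.3] T [0.19  0.096 0.119] 0.0156
```

send_rows(rows=[{"fingers": 1,"delta_pos": [0,0,0],"turn": [0,0,0.17]},{"fingers": 1,"delta_pos": [0,0,15],"turn": [0,0,0.06]},{"fingers": 1,"delta_pos": [0,0,25],"turn": [0,0,0]},{"fingers": 1,"delta_pos": [0,-25,35],"turn": [0,0,0.18]},{"fingers": 1,"delta_pos": [-5,-20,20],"turn": [0,0,0.18]},{"fingers": 1,"delta_pos": [0,0,0],"turn": [0,0,0.1]},{"fingers": 1,"delta_pos": [0,0,0],"turn": [0,0,0]},{"fingers": 1,"delta_pos": [0,0,0],"turn": [0,0,0]}])

```text
time_s: 15.5
position: [0.507, -0.2419, 0.3038]
ee_rot: [0.0, 0.688, 0.726, -0.001]
contact_force: [-0.1, 0.0, -3.6]
opening: 0.016
```

```bash
python3 -c "
from h import *
wrist('w4')"; python3 s.py; python3 nuts.py w4
```

```text
15.55 [ 506.9 -241.8  303.7] yaw 93.07 fix 0.0009 -0.0007 F [ 0.5  0.4 -3.1] T [-0.001 -0.134 -0.046] 0.0162
cover 501.00177001953125 -136.96466064453125 80.36978149414062 z 0.09450997339870883
nut [292  26  34  38 763] 0.114 [489.  -82.9] rect 488.9 -83.0 [24.  23.8] 66.6
nut [362  81  33  36 680] 0.1142 [ 556.5 -125. ] rect 556.5 -125.1 [24.  23.8] 66.4
nut [236 103  32  34 643] 0.114 [ 437.5 -149.8] rect 437.4 -149.8 [23.5 24. ] 67.3
nut [311 156  31  31 577] 0.114 [ 512.2 -194.7] rect 512.1 -194.9 [23.7 23.6] 67.2
```

First pass confirmed by camera: nuts at about 0.62, 0.61, 0.60 and 0.60 rad (a, b, c, d). Starting the second pass at nut a.

send_rows(rows=[{"fingers": 1,"delta_pos": [15,35,0],"turn": [0,0,-0.15]},{"fingers": 1,"delta_pos": [20,46,-15],"turn": [0,0,-0.16]},{"fingers": 1,"delta_pos": [15,33,-25],"turn": [0,0,-0.15]},{"fingers": 1,"delta_pos": [0,0,-20],"turn": [0,0,0]},{"fingers": 1,"delta_pos": [0,0,0],"turn": [0,0,0]},{"fingers": 1,"delta_pos": [0,0,0],"turn": [0,0,0]}])

```text
time_s: 16.3
position: [0.5582, -0.1234, 0.2418]
ee_rot: [-0.0, 0.842, 0.54, -0.001]
contact_force: [-0.1, 1.1, -2.7]
opening: 0.0156
```

```bash
python3 s.py
```

```text
16.3 [ 558.2 -123.4  241.8] yaw 65.39 fix 0.0002 -0.0019 F [-0.1  1.1 -2.7] T [-0.059 -0.087  0.021] 0.0156
```

send_rows(rows=[{"fingers": 1,"delta_pos": [-0.5,-1,-10],"turn": [0,0,0.015]},{"fingers": 1,"delta_pos": [0,0,-8],"turn": [0,0,0]},{"fingers": 1,"delta_pos": [0,0,-6],"turn": [0,0,0]},{"fingers": 1,"delta_pos": [0,0,-5],"turn": [0,0,0]}])

```text
time_s: 16.8
position: [0.558, -0.1257, 0.2126]
ee_rot: [0.001, 0.838, 0.546, -0.0]
contact_force: [0.3, -0.1, -2.8]
opening: 0.0158
```

```bash
python3 s.py
```

```text
16.8 [ 558.  -125.7  212.6] yaw 66.21 fix 0.0011 0.0005 F [ 0.3 -0.1 -2.8] T [-0.011 -0.047 -0.035] 0.0158
```

send_rows(rows=[{"fingers": 1,"delta_pos": [0,0.6,-4],"turn": [0,0,0]},{"fingers": 1,"delta_pos": [0,0,-3],"turn": [0,0,-0.14]},{"fingers": 1,"delta_pos": [0,0,0],"turn": [0,0,-0.14]},{"fingers": 1,"delta_pos": [0,0,0],"turn": [0,0,-0.14]},{"fingers": 1,"delta_pos": [0,0,0],"turn": [0,0,-0.14]},{"fingers": 1,"delta_pos": [0,0,0],"turn": [0,0,-0.14]},{"fingers": 1,"delta_pos": [0,0,0],"turn": [0,0,-0.08]},{"fingers": 1,"delta_pos": [0,0,0],"turn": [0,0,-0.02]}])

```text
time_s: 17.8
position: [0.5574, -0.1247, 0.2043]
ee_rot: [0.0, 0.986, 0.165, -0.001]
contact_force: [-1.0, -0.2, -1.5]
opening: 0.0159
```

```bash
python3 s.py
```

```text
17.8 [ 557.4 -124.7  204.3] yaw 18.95 fix 0.0003 -0.0017 F [-1.  -0.2 -1.5] T [0.002 0.204 0.175] 0.0159
```

send_rows(rows=[{"fingers": 1,"delta_pos": [0,0,0],"turn": [0,0,-0.06]},{"fingers": 1,"delta_pos": [0,0,0],"turn": [0,0,-0.05]},{"fingers": 1,"delta_pos": [0,0,0],"turn": [0,0,-0.02]}])

```text
time_s: 18.18
position: [0.5574, -0.1246, 0.2043]
ee_rot: [-0.0, 0.995, 0.101, -0.001]
contact_force: [-0.8, 0.1, -0.4]
opening: 0.0157
```

```bash
python3 s.py
```

```text
18.18 [ 557.4 -124.6  204.3] yaw 11.54 fix 0.0002 -0.0017 F [-0.8  0.1 -0.4] T [0.011 0.218 0.137] 0.0157
```

send_rows(rows=[{"fingers": 1,"delta_pos": [0,0,0],"turn": [0,0,-0.02]},{"fingers": 1,"delta_pos": [0,0,0],"turn": [0,0,-0.005]}])

```text
time_s: 18.42
position: [0.5574, -0.1246, 0.2043]
ee_rot: [0.0, 0.996, 0.088, -0.001]
contact_force: [-0.2, -0.0, -2.7]
opening: 0.0161
```

```bash
python3 s.py
```

```text
18.43 [ 557.4 -124.6  204.3] yaw 10.15 fix 0.0002 -0.0017 F [-0.2 -0.  -2.7] T [0.019 0.154 0.308] 0.0161
```

Nut a has come up hard (0.31 N m). Next is c.

send_rows(rows=[{"fingers": 1,"delta_pos": [0,0,0],"turn": [0,0,0.17]},{"fingers": 1,"delta_pos": [0,0,15],"turn": [0,0,0.1]},{"fingers": 1,"delta_pos": [0,0,21],"turn": [0,0,0]},{"fingers": 1,"delta_pos": [-25,-5,0],"turn": [0,0,0.18]},{"fingers": 1,"delta_pos": [-35,-8,0],"turn": [0,0,0.18]},{"fingers": 1,"delta_pos": [-35,-8,0],"turn": [0,0,0.18]},{"fingers": 1,"delta_pos": [-23,-4,0],"turn": [0,0,0.18]},{"fingers": 1,"delta_pos": [0,0,0],"turn": [0,0,0]}])

```text
time_s: 19.42
position: [0.4367, -0.15, 0.2408]
ee_rot: [0.001, 0.825, 0.566, -0.0]
contact_force: [0.9, -0.6, -3.2]
opening: 0.0161
```

```bash
python3 s.py
```

```text
19.43 [ 436.7 -150.   240.8] yaw 68.91 fix 0.0018 0.0007 F [ 0.9 -0.6 -3.2] T [-0.049 -0.107 -0.071] 0.0161
```

send_rows(rows=[{"fingers": 1,"delta_pos": [0.3,0,-10],"turn": [0,0,-0.025]},{"fingers": 1,"delta_pos": [0,0,-8],"turn": [0,0,0]},{"fingers": 1,"delta_pos": [0,0,-6],"turn": [0,0,0]},{"fingers": 1,"delta_pos": [0,0,-4],"turn": [0,0,0]}])

```text
time_s: 19.92
position: [0.4389, -0.1499, 0.2106]
ee_rot: [0.001, 0.833, 0.553, 0.0]
contact_force: [-0.0, -0.7, -3.3]
opening: 0.0162
```

```bash
python3 s.py
```

```text
19.93 [ 438.9 -149.9  210.6] yaw 67.1 fix 0.0018 0.0015 F [-0.  -0.7 -3.3] T [-0.035 -0.066 -0.019] 0.0162
```

send_rows(rows=[{"fingers": 1,"delta_pos": [-1,0,-3],"turn": [0,0,0]},{"fingers": 1,"delta_pos": [0,0,-3],"turn": [0,0,-0.14]},{"fingers": 1,"delta_pos": [0,0,0],"turn": [0,0,-0.14]},{"fingers": 1,"delta_pos": [0,0,0],"turn": [0,0,-0.14]},{"fingers": 1,"delta_pos": [0,0,0],"turn": [0,0,-0.14]},{"fingers": 1,"delta_pos": [0,0,0],"turn": [0,0,-0.14]},{"fingers": 1,"delta_pos": [0,0,0],"turn": [0,0,-0.1]},{"fingers": 1,"delta_pos": [0,0,0],"turn": [0,0,-0.02]}])

```text
time_s: 20.92
position: [0.437, -0.1497, 0.2035]
ee_rot: [0.0, 0.987, 0.162, -0.001]
contact_force: [-0.5, 1.0, -1.5]
opening: 0.0158
```

```bash
python3 s.py
```

```text
20.93 [ 437.  -149.7  203.5] yaw 18.67 fix 0.0013 -0.0023 F [-0.5  1.  -1.5] T [0.173 0.135 0.115] 0.0158
```

send_rows(rows=[{"fingers": 1,"delta_pos": [0,0,0],"turn": [0,0,-0.06]},{"fingers": 1,"delta_pos": [0,0,0],"turn": [0,0,-0.05]},{"fingers": 1,"delta_pos": [0,0,0],"turn": [0,0,-0.025]},{"fingers": 1,"delta_pos": [0,0,0],"turn": [0,0,-0.005]}])

```text
time_s: 21.42
position: [0.437, -0.1496, 0.2035]
ee_rot: [0.0, 0.996, 0.094, -0.001]
contact_force: [-0.0, 0.3, -1.5]
opening: 0.0155
```

```bash
python3 s.py
```

```text
21.43 [ 437.  -149.6  203.5] yaw 10.81 fix 0.001 -0.0023 F [-0.   0.3 -1.5] T [0.133 0.15  0.217] 0.0155
```

send_rows(rows=[{"fingers": 1,"delta_pos": [0,0,0],"turn": [0,0,0.17]},{"fingers": 1,"delta_pos": [0,0,15],"turn": [0,0,0.1]},{"fingers": 1,"delta_pos": [0,0,21],"turn": [0,0,0]},{"fingers": 1,"delta_pos": [13,16,0],"turn": [0,0,0.17]},{"fingers": 1,"delta_pos": [15,18,0],"turn": [0,0,0.17]},{"fingers": 1,"delta_pos": [12,16,0],"turn": [0,0,0.17]},{"fingers": 1,"delta_pos": [11,15,0],"turn": [0,0,0.17]},{"fingers": 1,"delta_pos": [0,0,0],"turn": [0,0,0]}])

```text
time_s: 22.42
position: [0.4898, -0.0833, 0.2407]
ee_rot: [0.002, 0.832, 0.555, -0.0]
contact_force: [-0.3, 0.3, -2.3]
opening: 0.0157
```

```bash
python3 s.py
```

```text
22.43 [489.8 -83.3 240.7] yaw 67.42 fix 0.0034 0.0011 F [-0.3  0.3 -2.3] T [-0.037 -0.062 -0.018] 0.0157
```

send_rows(rows=[{"fingers": 1,"delta_pos": [-0.3,0.3,-10],"turn": [0.002,0.001,-0.012]},{"fingers": 1,"delta_pos": [0,0,-8],"turn": [0,0,0]},{"fingers": 1,"delta_pos": [0,0,-6],"turn": [0,0,0]},{"fingers": 1,"delta_pos": [0,0,-4],"turn": [0,0,0]}])

```text
time_s: 22.92
position: [0.4883, -0.0844, 0.2103]
ee_rot: [0.0, 0.837, 0.547, -0.001]
contact_force: [0.3, -1.2, -2.1]
opening: 0.0161
```

```bash
python3 s.py
```

```text
22.93 [488.3 -84.4 210.3] yaw 66.26 fix 0.0015 -0.001 F [ 0.3 -1.2 -2.1] T [-0.075 -0.081 -0.036] 0.0161
```

send_rows(rows=[{"fingers": 1,"delta_pos": [0.5,1.2,-3],"turn": [0,0,0]},{"fingers": 1,"delta_pos": [0,0,-3],"turn": [0,0,-0.14]},{"fingers": 1,"delta_pos": [0,0,0],"turn": [0,0,-0.14]},{"fingers": 1,"delta_pos": [0,0,0],"turn": [0,0,-0.14]},{"fingers": 1,"delta_pos": [0,0,0],"turn": [0,0,-0.14]},{"fingers": 1,"delta_pos": [0,0,0],"turn": [0,0,-0.14]},{"fingers": 1,"delta_pos": [0,0,0],"turn": [0,0,-0.08]},{"fingers": 1,"delta_pos": [0,0,0],"turn": [0,0,-0.02]}])

```text
time_s: 23.92
position: [0.4889, -0.0823, 0.2036]
ee_rot: [-0.0, 0.986, 0.164, -0.001]
contact_force: [-1.2, -0.3, -2.7]
opening: 0.0159
```

```bash
python3 s.py
```

```text
23.93 [488.9 -82.3 203.6] yaw 18.9 fix -0.0007 -0.0012 F [-1.2 -0.3 -2.7] T [-0.004  0.174  0.208] 0.0159
```

send_rows(rows=[{"fingers": 1,"delta_pos": [0,0,0],"turn": [0,0,-0.06]},{"fingers": 1,"delta_pos": [0,0,0],"turn": [0,0,-0.05]},{"fingers": 1,"delta_pos": [0,0,0],"turn": [0,0,-0.025]},{"fingers": 1,"delta_pos": [0,0,0],"turn": [0,0,-0.005]}])

```text
time_s: 24.42
position: [0.4889, -0.0822, 0.2036]
ee_rot: [-0.0, 0.995, 0.095, -0.0]
contact_force: [-0.8, 0.2, -2.7]
opening: 0.0158
```

```bash
python3 s.py
```

```text
24.43 [488.9 -82.2 203.6] yaw 10.94 fix -0.0008 -0.0011 F [-0.8  0.2 -2.7] T [0.046 0.14  0.213] 0.0158
```

send_rows(rows=[{"fingers": 1,"delta_pos": [0,0,0],"turn": [0,0,0.17]},{"fingers": 1,"delta_pos": [0,0,15],"turn": [0,0,0.1]},{"fingers": 1,"delta_pos": [0,0,21],"turn": [0,0,0]},{"fingers": 1,"delta_pos": [5,-26,0],"turn": [0,0,0.17]},{"fingers": 1,"delta_pos": [7,-33,0],"turn": [0,0,0.17]},{"fingers": 1,"delta_pos": [7,-31,0],"turn": [0,0,0.17]},{"fingers": 1,"delta_pos": [4,-21,0],"turn": [0,0,0.17]},{"fingers": 1,"delta_pos": [0,0,0],"turn": [0,0,0]}])

```text
time_s: 25.42
position: [0.5132, -0.1966, 0.241]
ee_rot: [0.001, 0.831, 0.556, 0.0]
contact_force: [-0.0, 0.8, -3.4]
opening: 0.0157
```

```bash
python3 s.py
```

```text
25.43 [ 513.2 -196.6  241. ] yaw 67.61 fix 0.0011 0.0009 F [-0.   0.8 -3.4] T [ 0.024 -0.062  0.018] 0.0157
```

send_rows(rows=[{"fingers": 1,"delta_pos": [-0.3,-0.5,-10],"turn": [0,0,0]},{"fingers": 1,"delta_pos": [0,0,-8],"turn": [0,0,0]},{"fingers": 1,"delta_pos": [0,0,-6],"turn": [0,0,0]},{"fingers": 1,"delta_pos": [0,0,-4],"turn": [0,0,0]}])

```text
time_s: 25.92
position: [0.5123, -0.1951, 0.2108]
ee_rot: [0.0, 0.832, 0.555, -0.0]
contact_force: [0.3, 0.5, -3.3]
opening: 0.0158
```

```bash
python3 s.py
```

```text
25.93 [ 512.3 -195.1  210.8] yaw 67.4 fix 0.0002 0.0 F [ 0.3  0.5 -3.3] T [-0.03  -0.081  0.062] 0.0158
```

send_rows(rows=[{"fingers": 1,"delta_pos": [0,-0.3,-3],"turn": [0,0,0]},{"fingers": 1,"delta_pos": [0,0,-3],"turn": [0,0,-0.14]},{"fingers": 1,"delta_pos": [0,0,0],"turn": [0,0,-0.14]},{"fingers": 1,"delta_pos": [0,0,0],"turn": [0,0,-0.14]},{"fingers": 1,"delta_pos": [0,0,0],"turn": [0,0,-0.14]},{"fingers": 1,"delta_pos": [0,0,0],"turn": [0,0,-0.14]},{"fingers": 1,"delta_pos": [0,0,0],"turn": [0,0,-0.1]},{"fingers": 1,"delta_pos": [0,0,0],"turn": [0,0,-0.02]}])

```text
time_s: 26.92
position: [0.5124, -0.1952, 0.2041]
ee_rot: [0.0, 0.986, 0.165, -0.0]
contact_force: [-0.2, -0.3, -2.7]
opening: 0.0159
```

```bash
python3 s.py
```

```text
26.93 [ 512.4 -195.2  204.1] yaw 18.95 fix 0.001 -0.0004 F [-0.2 -0.3 -2.7] T [0.075 0.12  0.107] 0.0159
```

send_rows(rows=[{"fingers": 1,"delta_pos": [0,0,0],"turn": [0,0,-0.06]},{"fingers": 1,"delta_pos": [0,0,0],"turn": [0,0,-0.05]},{"fingers": 1,"delta_pos": [0,0,0],"turn": [0,0,-0.025]},{"fingers": 1,"delta_pos": [0,0,0],"turn": [0,0,-0.005]}])

```text
time_s: 27.42
position: [0.5124, -0.195, 0.2041]
ee_rot: [0.0, 0.995, 0.097, -0.0]
contact_force: [-0.6, -0.1, -3.0]
opening: 0.0158
```

```bash
python3 s.py
```

```text
27.43 [ 512.4 -195.   204.1] yaw 11.09 fix 0.0009 -0.0005 F [-0.6 -0.1 -3. ] T [0.119 0.146 0.194] 0.0158
```

Now back off and check all four nuts by camera before returning the key.

send_rows(rows=[{"fingers": 1,"delta_pos": [0,0,0],"turn": [0,0,0.17]},{"fingers": 1,"delta_pos": [0,0,15],"turn": [0,0,0.1]},{"fingers": 1,"delta_pos": [0,0,25],"turn": [0,0,0]},{"fingers": 1,"delta_pos": [0,-12,15],"turn": [0,0,0.18]},{"fingers": 1,"delta_pos": [-2,-12,15],"turn": [0,0,0.18]},{"fingers": 1,"delta_pos": [-2,-12,15],"turn": [0,0,0.18]},{"fingers": 1,"delta_pos": [0,-10,12],"turn": [0,0,0.18]},{"fingers": 1,"delta_pos": [0,0,0],"turn": [0,0,0.18]}])

```text
time_s: 28.42
position: [0.5085, -0.2426, 0.3045]
ee_rot: [0.002, 0.762, 0.648, -0.0]
contact_force: [-0.1, 0.0, -3.7]
opening: 0.0156
```

send_rows(rows=[{"fingers": 1,"delta_pos": [0,0,0],"turn": [0,0,0.18]},{"fingers": 1,"delta_pos": [0,0,0],"turn": [0,0,0]},{"fingers": 1,"delta_pos": [0,0,0],"turn": [0,0,0]}])

```text
time_s: 28.8
position: [0.5085, -0.2429, 0.3046]
ee_rot: [0.002, 0.699, 0.715, -0.0]
contact_force: [1.2, -0.8, -2.3]
opening: 0.0158
```

```bash
python3 -c "
from h import *
wrist('w5')"; python3 s.py; python3 nuts.py w5
```

```text
28.85 [ 508.5 -242.9  304.7] yaw 91.31 fix 0.003 0.003 F [ 0.5  0.1 -4.4] T [-0.03  -0.035  0.05 ] 0.0158
cover 502.0261535644531 -137.02243041992188 80.39448547363281 z 0.09450961323734665
nut [284  25  34  38 767] 0.114 [488.9 -83. ] rect 489.0 -83.1 [23.8 23.9] 27.3
nut [356  78  32  35 682] 0.114 [ 556.6 -124.9] rect 556.5 -125.0 [24.  23.5] 26.9
nut [230 103  33  34 643] 0.1141 [ 437.5 -149.8] rect 437.5 -149.9 [23.8 24. ] 28.2
nut [308 154  31  31 572] 0.1141 [ 512.3 -194.7] rect 512.4 -194.8 [23.5 23.5] 27.8
```

```bash
cat > ang.py <<'E'
from h import *
for n in('w1','w4','w5'):
    d=np.load(n+'.npz');c={k:d[k] for k in d};W=cloud(c);o=-c['R'].T@c['t'];v,u=np.mgrid[0:480,0:640].astype(float)
    r=np.stack([(u-c['cx'])/c['f'],(v-c['cy'])/c['f'],np.ones_like(u)],-1)@c['R'];P=(o+r*((.114-o[2])/r[...,2])[...,None])[...,:2]*1000
    m=(W[...,2]>.1115)&(W[...,2]<.124)&(np.hypot(W[...,0]-.502,W[...,1]+.135)<.085)
    k,L,s,_=cv2.connectedComponentsWithStats(m.astype(np.uint8))
    for i in range(1,k):
        if s[i,4]>40:
            w=P[L==i];w=w-w.mean(0);z=w[:,0]+1j*w[:,1]
            th=np.degrees(np.angle(-np.sum(z**4))/4)  # square: corners at 45
            t=(11.8-th)%90;print(n,s[i][:2],'turn',np.radians(t).round(3))
E
python3 ang.py
```

```text
w1 [308 154] turn 0.069
w1 [253 202] turn 0.245
w1 [356 202] turn 0.152
w1 [308 250] turn 0.116
w4 [292  26] turn 0.618
w4 [362  81] turn 0.626
w4 [236 103] turn 0.602
w4 [311 156] turn 0.588
w5 [284  25] turn 1.307
w5 [356  78] turn 1.308
w5 [230 103] turn 1.304
w5 [308 154] turn 1.296
```

All four nuts measure about 1.30 rad, so they are home. Returning the key.

send_rows(rows=[{"fingers": 1,"delta_pos": [-2,35,0],"turn": [0.002,0.002,0]},{"fingers": 1,"delta_pos": [-3,50,0],"turn": [0,0,0.05]},{"fingers": 1,"delta_pos": [-3,55,0],"turn": [0,0,0.1]},{"fingers": 1,"delta_pos": [-3,60,0],"turn": [0,0,0.1]},{"fingers": 1,"delta_pos": [-3,60,0],"turn": [0,0,0.05]},{"fingers": 1,"delta_pos": [-3,55,0],"turn": [0,0,0.04]},{"fingers": 1,"delta_pos": [-2,45,-10],"turn": [0,0,0]},{"fingers": 1,"delta_pos": [0,20,-20],"turn": [0,0,0]}])

```text
time_s: 29.85
position: [0.4886, 0.1474, 0.2753]
ee_rot: [0.003, 0.573, 0.819, 0.002]
contact_force: [-0.4, -0.3, -3.1]
opening: 0.016
```

send_rows(rows=[{"fingers": 1,"delta_pos": [0,0,-20],"turn": [0,0,0]},{"fingers": 1,"delta_pos": [0,0,0],"turn": [0,0,0]}])

```text
time_s: 30.1
position: [0.4876, 0.1493, 0.2538]
ee_rot: [0.002, 0.574, 0.819, 0.001]
contact_force: [-0.1, 0.0, -3.3]
opening: 0.0156
```

```bash
python3 s.py
```

```text
30.1 [487.6 149.3 253.8] yaw 109.92 fix 0.0 0.0046 F [-0.1  0.  -3.3] T [-0.062 -0.081  0.009] 0.0156
```

send_rows(rows=[{"fingers": 1,"delta_pos": [2,2.8,-30],"turn": [0,0.004,0]},{"fingers": 1,"delta_pos": [0,0,-40],"turn": [0,0,0]},{"fingers": 1,"delta_pos": [0,0,-30],"turn": [0,0,0]},{"fingers": 1,"delta_pos": [0,0,-15],"turn": [0,0,0]},{"fingers": 1,"delta_pos": [0,0,0],"turn": [0,0,0]}])

```text
time_s: 30.72
position: [0.4933, 0.1514, 0.1405]
ee_rot: [0.003, 0.578, 0.816, 0.003]
contact_force: [-0.4, -0.1, -2.6]
opening: 0.0157
```

```bash
python3 s.py
```

```text
30.73 [493.3 151.4 140.5] yaw 109.36 fix -0.0012 0.0078 F [-0.4 -0.1 -2.6] T [-0.02  -0.135  0.003] 0.0157
```

send_rows(rows=[{"fingers": 1,"delta_pos": [-3.5,0.8,-6],"turn": [-0.001,0.008,0]},{"fingers": 1,"delta_pos": [0,0,-8],"turn": [0,0,0]},{"fingers": 1,"delta_pos": [0,0,-8],"turn": [0,0,0]},{"fingers": 1,"delta_pos": [0,0,-7],"turn": [0,0,0]}])

```text
time_s: 31.22
position: [0.4916, 0.1523, 0.1127]
ee_rot: [0.001, 0.579, 0.815, 0.002]
contact_force: [0.1, 0.1, -3.2]
opening: 0.016
```

```bash
python3 s.py
```

```text
31.23 [491.6 152.3 112.7] yaw 109.27 fix -0.001 0.0041 F [ 0.1  0.1 -3.2] T [ 0.003 -0.083 -0.005] 0.016
```

send_rows(rows=[{"fingers": 1,"delta_pos": [-1.5,0,-4],"turn": [0,0.004,0]},{"fingers": 1,"delta_pos": [0,0,-2.5],"turn": [0,0,0]},{"fingers": 1,"delta_pos": [0,0,-1.5],"turn": [0,0,0]},{"fingers": 1,"delta_pos": [0,0,0],"turn": [0,0,0]}])

```text
time_s: 31.72
position: [0.4904, 0.1524, 0.1047]
ee_rot: [-0.0, 0.579, 0.815, 0.001]
contact_force: [-0.0, 0.8, -3.2]
opening: 0.0161
```

```bash
python3 s.py
```

```text
31.73 [490.4 152.4 104.7] yaw 109.26 fix -0.0012 0.0006 F [-0.   0.8 -3.2] T [ 0.034 -0.144  0.039] 0.0161
```

send_rows(rows=[{"fingers": 1,"delta_pos": [0,0,-1],"turn": [0,0,0]},{"fingers": 1,"delta_pos": [0,0,-0.5],"turn": [0,0,0]},{"fingers": 0.7,"delta_pos": [0,0,0],"turn": [0,0,0]},{"fingers": 0.3,"delta_pos": [0,0,0],"turn": [0,0,0]},{"fingers": 0,"delta_pos": [0,0,0],"turn": [0,0,0]},{"fingers": 0,"delta_pos": [0,0,0],"turn": [0,0,0]},{"fingers": 0,"delta_pos": [0,0,0],"turn": [0,0,0]}])

```text
time_s: 32.6
position: [0.4913, 0.1526, 0.1047]
ee_rot: [0.001, 0.579, 0.815, 0.002]
contact_force: [0.1, -0.8, -0.2]
opening: 0.0629
```

```bash
python3 s.py
```

```text
32.6 [491.3 152.6 104.7] yaw 109.27 fix -0.0017 0.0031 F [ 0.1 -0.8 -0.2] T [-0.054 -0.129 -0.066] 0.0629
```

Released. I'll retreat straight up and back, then check.

send_rows(rows=[{"fingers": 0,"delta_pos": [0,0,5],"turn": [0,0,0]},{"fingers": 0,"delta_pos": [0,0,30],"turn": [0,0,0]},{"fingers": 0,"delta_pos": [0,0,50],"turn": [0,0,0]},{"fingers": 0,"delta_pos": [0,0,50],"turn": [0,0,0]},{"fingers": 0,"delta_pos": [0,-20,30],"turn": [0,0,0]},{"fingers": 0,"delta_pos": [0,-40,10],"turn": [0,0,0]},{"fingers": 0,"delta_pos": [0,0,0],"turn": [0,0,0]},{"fingers": 0,"delta_pos": [0,0,0],"turn": [0,0,0]}])

```text
time_s: 33.6
position: [0.49, 0.0913, 0.2877]
ee_rot: [0.001, 0.579, 0.816, 0.002]
contact_force: [0.2, -0.3, -0.5]
opening: 0.0913
```

```bash
python3 key.py w6; python3 s.py
```

```text
[0.49002432 0.09131948 0.28757721] [0.00136759 0.57838087 0.81576394 0.00169795]
handle [338   0  23  32 164] 0.12483914943460052 453.473388671875 264.4809875488281 (11.670621871948242, 24.512460708618164) 68.31256866455078
handle [442  95  92  52 523] 0.1252028922778587 605.614013671875 226.45115661621094 (12.989025115966797, 87.92987060546875) 80.6279525756836
handle [331 157  17  53 294] 0.13064450003677774 495.77911376953125 134.02078247070312 (14.830202102661133, 47.98804473876953) 19.791988372802734
rim ((487.02490234375, 151.3114776611328), 38.71207809448242) 373
33.65 [490.   91.3 287.6] yaw 109.33 fix -0.0012 0.0042 F [-0.7  1.2  0.7] T [-0.059 -0.106  0.001] 0.0913
```

View pics/w6.png

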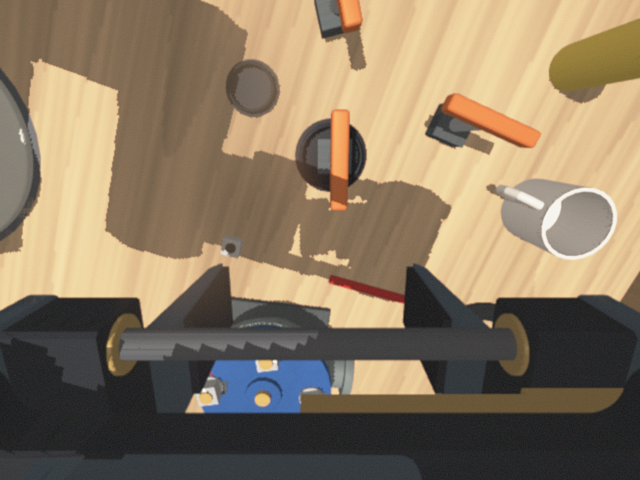

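The picture shows the key upright in the large cup, with the handle spanning (340,110)–(340,208). The measured handle top is at 0.1306, the same as at the start. Spare nut (231,247), pencil and mug look undisturbed, and the gripper is clear. Handing in.

```bash
python3 -c "
from h import *
print(ctrl.close_job())"
```

```text
the job is handed in; nothing more can be done
None
```

I tightened all four nuts in two cross-order passes (a, c, b, d), stood the key back in its cup, released it and handed the job in at about 34 s of the 72 s allowed. The hand-in reports no verdict, so the results below are my own measurements.

- **First pass:** the wrist camera put the nuts at about 0.59–0.63 rad.
- **Second pass:** two camera estimates put the nuts at 1.30–1.31 and at 1.285–1.307 rad. All are above the 1.26 needed and below 1.40.
- **Feel at home:** the last torque readings were 0.31 N m on a, and 0.19–0.22 N m on b, c and d. That is a clear rise for a, c and d. Nut b rose by only 0.005, within the noise, so the camera is the real evidence there.
- **Push on the cover:** the wrist readings I took never showed more than a few newtons. The nearest thing to a bump was a 2 N sideways touch while seating the key on d, which I corrected.
- **Key and surroundings:** the key is upright in the larger cup, with its handle at the same height as at the start. The gripper is open and clear. The spare nut, pencil, mug and can looked undisturbed. The gasket, mallet and coupling were out of the final view, so I did not re-check them.

One measurement failed: the handle-centre reading in the last wrist picture was unusable, because the image code caught only half the bar. I judged the key's placing from the picture, the cup rim and the release position, about 4 mm from the measured cup centre.

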